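# Change over the sprayer batteries on the shop's chargers

## Robot

A 6-joint arm with a two-finger parallel gripper is mounted at the origin on the work surface. World frame = base frame: x ahead of the robot, y to its left, z up, the work surface at z = 0. Lengths are in m, angles in degrees, forces in N, time in s.
With the tool pointing down it reaches from about 0.4 to 0.825 m from the base axis. Payload 7 kg.
Tool frame: the origin (TCP) lies between the finger pads; the fingertips stand 11 mm ahead of it and the grasp point (between the pads) lies 8 mm behind it (r.tcp_to_tips is the distance from the TCP to the fingertips, in m); x points along the fingers, y is the direction in which the jaws open and shut, and the axes are right-handed (so a half turn about x gives the same grasp; the last joint's range is limited). The gripper opens to 88 mm and grips with 3 to 60 N. Pads are 19 mm wide; open, the fingers measure 130 mm over their backs; the gripper's body (78 mm by 193 mm) begins 47 mm behind the grasp point.
Start: joints at [-60.556, 20.546, 0.682, 0, -70.136, -16.507], TCP at [0.151, -0.658, 0.238] pointing down, gripper open.
Joint ranges: [-176.03, 176.03], [-82.01, 121.73], [-58.28, 71.71], [-173.87, 95.51], [-174.79, -0.11], [-173.66, 173.66]. Speed limits (degrees/s): [136.94, 136.94, 172.46, 180, 180, 180].

## Interface

Orientations are given as [roll, pitch, yaw] about the fixed x, y, z axes, in that order (R = Rz(yaw) Ry(pitch) Rx(roll)).
In Python, from plant import r gives the robot as it stands.
- The arm moves only by the tool arm_command, never from a script. Its argument "plan" is a list of rows, each an object of numbers: "dx", "dy", "dz": the shift along the tool's x, y, z each as a share of 0.02 m, from -1 to 1; "wx", "wy", "wz": the turn, a rotation vector about the tool's x, y, z each as a share of 0.08 rad, from -1 to 1. In form: [{"dx": .., "dy": .., "dz": .., "wx": .., "wy": .., "wz": ..}, ...]. A call has 1 to 20 rows; each row shifts and turns the pose as measured when the row begins, along the tool's axes as they then stand; what a row does not reach is not made up. A row lasts 1/12 s, in which the tool goes at most 41.7 mm and 7.16 degrees, less where a joint would pass 70% of its speed; a pose out of reach is approached as far as the arm can. A call with a number of a shift or a turn outside -1 to 1 is refused whole. A call with a gripper value outside its range is refused whole. "fingers" is the closure, from -1 (fully open) to 1 (shut), so that 0 is half open, set as the call begins (left out, the last holds). The fingers move at their own pace and stop on an object; "force" is the grip in N (left out, the last holds). Time passes only in rows, so rows that do not move let the fingers close. It gives the time, the measured TCP pose, the force and the opening at its end, in the units of the state.
- r.get_state(): the state, without advancing time (a new reading comes with each control period).
- r.capture(name): name is "side" or "top" or "wrist"; returns (picture, depth): 420x560x3 uint8, red, green, blue; 420x560 float32, m along the optical axis (not along the pixel's ray), 0 where there is no reading.
- r.camera_model(name): a dict with "vertical_fov" (degrees; the focal length in pixels is half the picture's height over the tangent of half this angle, whatever the lens; pixels are square), "cx", "cy" (the principal point, pixels), "dist" ([k1, k2, p1, p2, k3] as OpenCV has them; the pictures are not rectified), "R" (3x3) and "t" (3): a world point X has camera coordinates R X + t. Camera axes: x right, y down, z forward; pixel columns grow to the right and rows downward; lengths in m; the calibration is good to about 2 mm. A picture is of the moment at which its call begins: read the wrist's pose just before it. camera_model takes no time and is no camera call; for the wrist camera it gives the pose at the moment of the call.
- r.close_job(): hands the job in, once; it reports no verdict.
Trained networks look in the newest picture that a camera, given by its name, has taken for a name from the list of things; names that differ only in an ending like _2 or _b are one class to them, and where a whole thing is asked for, a point or a joint stands for the part that bears it (a point fixed in the world has none). Each returns a list of dicts, best first, with "score" (0 to 1); they miss things now and then, are a little off and sometimes report something else, mostly with a low value. They report only what shows in the picture. A call takes as long as a camera call. They do not tell look-alikes from the thing itself.
- r.cut_out(camera, query): "mask" (420x560 bool, what is visible of it) and "bbox" ([left, top, width, height] in pixels, round what is visible of it).
- r.spot_point(camera, query): "centre" ([column, row] in pixels: a listed point, or the origin of a listed thing).
The state is a dict: "time_s": time; "joints": joint angles; "qd": joint speeds; "joint_torque": joint torques, N m; "tcp_pos": TCP position; "eef_rot": TCP orientation; "contact_force": force on the tool from outside, world axes, zero at the start; "moment": the same for the moment, N m; "gripper_width": finger opening in m.
Only numpy, scipy, OpenCV 4.12 (cv2) and the standard library are available. Lean on these libraries where they do the work, as an engineer would, in place of code of your own. Each camera call takes 0.05 s, during which the arm holds its last target.

## Task

The two chargers on the shop counter each carry a sprayer battery. Push the flat battery (orange) along its rail until the catch clicks and it stays fully home, and press the blue catch of the other charger so that the charged battery (green) springs out of its lock. Leave both batteries standing upright on their chargers.

Things in the scene. Friction and masses are not known exactly. Their poses are not given: they have to be found in the camera images.
- charger_a: Grey charger under the orange battery, fixed, like the other. Origin: on the counter below the centre of a home battery; +x: rail, push-home direction; z up. Base x -125..98 mm, 124 wide; rail floor z 20, side walls to z 31, lips (x 15..48) to 37. Tower x 48..98, to z 75, has the blue catch pad: centre x 73, y 0, 34x74 mm, top z 90. A plunger pushes an unclicked battery out over the last 36 mm.
- charger_b: The charger under the green battery; build, frame and sizes as charger_a. Its pad, pressed straight down 9 mm to its stop (about 4 N) for 0.5 s, frees the battery: the plunger pushes it about 37 mm towards -x, where it stops by itself on the rail. The pad moves with a blue pawl in the rail floor (x -78..-46, up to z 27) that springs up behind a home battery.
- pack_flat: Flat battery, dark case with orange top, band and grip rib, 0.5 kg. Origin: underside centre; x as its charger's. Foot 90x84x8 mm, case 90 (x) x 64 up to 54 mm, rib 60 (x) x 28 up to 70 mm. Starts upright on the rail 45 to 60 mm short of home; home = over charger_a's origin; clicks 1.5 mm before it, stop 3 mm past it. Push its -x face (45 mm from origin) 15 to 40 mm up, with about 7 N.
- pack_full: Charged battery: as pack_flat but with green top, band and rib. Starts locked fully home on charger_b, its origin 20 mm above that of charger_b. A third battery, with a grey top, lies on the counter and is not part of the job.
Things that resemble listed ones, but are neither listed nor needed, are in the scene too. There is more than one size of the pack_flat; the one meant has the size given above.

How it is judged (in metres and radians):
At the end, for the whole second after the job is handed in: The orange battery is locked on charger_a within 6 mm of fully home; the green one stands out of its lock on charger_b, 25 to 85 mm short of home, within 15 mm of the rail's middle. Both upright within 8 degrees, down on the rail floor within 8 mm, at rest (x of pack_flat in the frame of charger_a between -0.006 and 0.008 m and y of pack_flat in the frame of charger_a between -0.008 and 0.008 m and x of pack_full in the frame of charger_b between -0.085 and -0.025 m and y of pack_full in the frame of charger_b between -0.015 and 0.015 m and z of pack_flat in the frame of charger_a below 0.028 m and z of pack_full in the frame of charger_b below 0.028 m and angle between each of pack_flat, pack_full's own z axis and vertical below 0.15 rad and linear speed of each of pack_flat, pack_full below 0.02 m/s); the robot touches nothing.
It also fails if it takes over 42 s, if anything falls off the work surface, if the arm or the gripper's body presses on something with over 40 N, if the wrist force passes 120 N, or if a joint passes its speed limit or range.

## Working session

There is one attempt and no reset: what is moved stays moved. The work goes in short steps, Python scripts to look and compute and a tool call to move; the robot and the scene stay as the last step left them, time stands still between calls to the robot, and variables do not carry over. Pictures are saved under pics/ and viewed, and the job is handed in when it is done.

Besides the shell and the picture viewer there is one more tool, called by a JSON object that holds its "op" and its "data", one argument or row to a line. arm_command: Moves the arm, as the interface text tells. Shift numbers are shares of 0.02 m and turn numbers shares of 0.08 rad, none past 1 either way. Its arguments: {"type":"object","properties":{"plan":{"type":"array","items":{"type":"object","properties":{"dx":{"type":"number"},"dy":{"type":"number"},"dz":{"type":"number"},"wx":{"type":"number"},"wy":{"type":"number"},"wz":{"type":"number"}}}},"fingers":{"type":"number"},"force":{"type":"number"}},"required":["plan"]}

```bash
ls; mkdir -p pics; python3 - <<'E'
from plant import r
import cv2,numpy as np
s=r.get_state();print(s['time_s'],s['tcp_pos'],s['eef_rot'],s['gripper_width'],r.tcp_to_tips)
for n in ['top','side']:
    p,d=r.capture(n);cv2.imwrite(f'pics/{n}0.png',p[:,:,::-1]);np.save(f'pics/{n}0.npy',d)
    m=r.camera_model(n);print(n,m)
    for q in ['charger_a','pack_flat','pack_full']:
        print(q,[(round(x['score'],2),np.round(x['centre'])) for x in r.spot_point(n,q)])
print(r.get_state()['time_s'])
E
```

```text
pics
0.0 [ 0.15097347 -0.65740913  0.23661757] [ 93.69769793  89.90562287 106.6254074 ] 0.0877363717552969 0.011
top {'vertical_fov': 46.70598854212739, 'cx': 282.10982934513487, 'cy': 211.61855522785046, 'dist': array([-0.03969589,  0.        ,  0.        ,  0.        ,  0.        ]), 'R': array([[-0.02419945, -0.99931807, -0.0278886 ],
       [-0.99891239,  0.02528295, -0.03917667],
       [ 0.03985506,  0.02691022, -0.99884304]]), 't': array([-0.02459506,  0.43506134,  0.95323884])}
charger_a [(0.76, array([353., 155.]))]
pack_flat [(0.9, array([359., 177.])), (0.79, array([358., 279.])), (0.59, array([428., 235.]))]
pack_full [(0.68, array([182., 135.])), (0.27, array([352., 154.]))]
side {'vertical_fov': 57.48886901356235, 'cx': 272.9511610556817, 'cy': 209.2104222568793, 'dist': array([0.00240387, 0.        , 0.        , 0.        , 0.        ]), 'R': array([[ 0.95930383, -0.2822534 , -0.00831767],
       [-0.17915385, -0.58559932, -0.79055508],
       [ 0.21826604,  0.75987266, -0.61233445]]), 't': array([-0.41841585,  0.10494355,  0.69636568])}
charger_a [(0.68, array([314., 170.])), (0.61, array([364., 271.]))]
pack_flat [(0.76, array([303., 376.])), (0.6, array([340., 269.])), (0.58, array([219., 309.]))]
pack_full [(0.7, array([311., 162.]))]
0.4
```

View pics/top0.png

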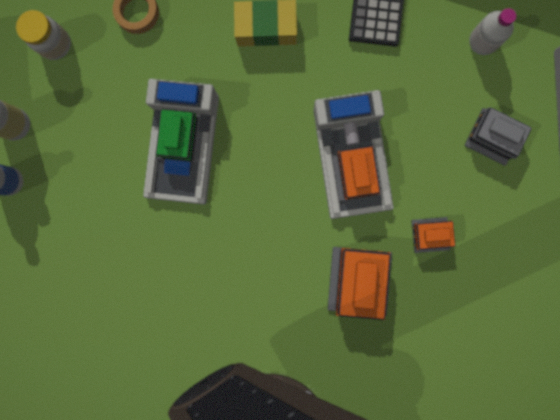

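View pics/side0.png

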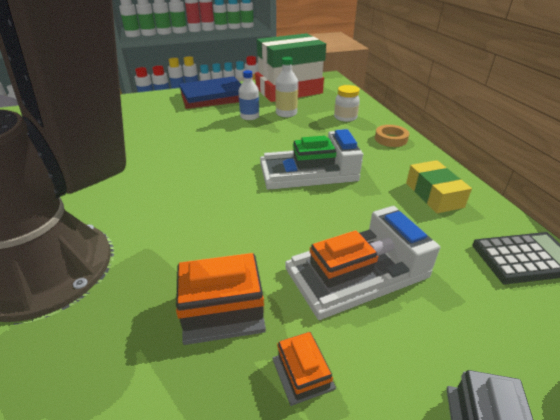

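The top view shows three orange batteries: (359,172) on the rail of the charger at right, a large one at (363,285) loose, and a small one at (434,236) loose. The one on the charger fits the description. Next I measure from the depth cloud.

```bash
cat > h.py <<'E'
import numpy as np,cv2
def cloud(m,d):
    f=210/np.tan(np.radians(m['vertical_fov'])/2)
    K=np.array([[f,0,m['cx']],[0,f,m['cy']],[0,0,1.]])
    v,u=np.mgrid[0:420,0:560]
    uv=np.stack([u,v],-1).reshape(-1,1,2).astype(np.float64)
    n=cv2.undistortPoints(uv,K,m['dist']).reshape(420,560,2)
    P=np.dstack([n[...,0]*d,n[...,1]*d,d])
    return (P-np.asarray(m['t']))@np.asarray(m['R'])
def stat(W,mask,name):
    P=W[mask];z=np.median(P[:,2])
    P=P[abs(P[:,2]-z)<.006]
    (c,s,a)=cv2.minAreaRect((P[:,:2]*1000).astype(np.float32))
    print(name,len(P),'z',round(z*1000,1),'mean',np.round(P.mean(0)*1000,1),'rect',np.round(c,1),np.round(s,1),round(a,1))
E
python3 - <<'E'
from plant import r
from h import *
im={}
for n in ['top','side']:
    d=np.load(f'pics/{n}0.npy');W=cloud(r.camera_model(n),d)
    p=cv2.imread(f'pics/{n}0.png');hsv=cv2.cvtColor(p,cv2.COLOR_BGR2HSV)
    H,S,V=cv2.split(hsv);ok=d>0
    X,Y,Z=W[...,0],W[...,1],W[...,2]
    reg=ok&(X>.25)&(X<.95)&(Y>-.4)&(Y<.5)
    print(n)
    def comps(mask,name):
        k,l,st,c=cv2.connectedComponentsWithStats(mask.astype(np.uint8))
        for i in range(1,k):
            if st[i,4]>60: stat(W,l==i,f'{name} px{np.round(c[i])}')
    comps(reg&(H>100)&(H<125)&(S>150)&(Z>.075)&(Z<.1),'blue pad')
    comps(reg&(H<14)&(S>150)&(Z>.083)&(Z<.1),'orange rib')
    comps(reg&(H<14)&(S>150)&(Z>.062)&(Z<.08),'orange 62-80')
    comps(reg&(H<14)&(S>150)&(Z>.03)&(Z<.06),'orange 30-60')
    comps(reg&(H>55)&(H<75)&(S>150)&(Z>.083)&(Z<.1),'green rib')
    comps(reg&(Z>.1),'tall')
    comps(reg&(S<60)&(V>90)&(Z>.024)&(Z<.041),'walls')
p=cv2.imread('pics/top0.png')[65:325,130:460];cv2.imwrite('pics/crop.png',cv2.resize(p,None,fx=2.3,fy=2.3,interpolation=2))
E
```

```text
top
blue pad px[178.  93.] 686 z 89.2 mean [656.1 150.6  89.3] rect [656.4 151.3] [73.8 33.3] 83.2
blue pad px[349. 107.] 674 z 81.5 mean [ 621.6 -165.8   81.4] rect [ 622.  -166.4] [32.7 72.3] 6.7
orange rib px[360. 171.] 483 z 89.0 mean [ 501.9 -180.9   88.9] rect [ 502.2 -181.4] [60.  27.1] 7.0
orange rib px[365. 285.] 999 z 95.6 mean [ 295.3 -182.3   95.6] rect [ 295.  -182.6] [39.2 83.2] 83.3
orange 62-80 px[359. 172.] 1019 z 73.7 mean [ 500.9 -180.3   73.7] rect [ 501.4 -181.4] [87.4 60.6] 7.5
orange 62-80 px[364. 278.] 1540 z 74.7 mean [ 307.4 -183.3   74.7] rect [ 300.2 -184.6] [ 82.7 107.7] 83.4
orange 30-60 px[436. 235.] 562 z 43.0 mean [ 382.  -324.3   41.8] rect [ 381.7 -326.2] [46.8 66.3] 2.7
green rib px[172. 131.] 503 z 89.2 mean [584.2 161.   89. ] rect [584.8 161.7] [29.7 60.4] 80.6
tall px[339. 413.] 114 z 590.7 mean [254.5 -88.9 590.6] rect [254.8 -89.6] [ 3.3 19.4] 19.4
walls px[151. 160.] 434 z 30.2 mean [540.3 218.4  30.2] rect [543.3 217.9] [ 14.5 130.1] 82.6
walls px[202. 168.] 387 z 30.3 mean [521.9 118.8  30.3] rect [528.2 118.4] [ 13.5 126.8] 81.9
walls px[
[... 1295 characters left out ...]
382.4 -327.9] [46.5 66.4] 3.5
orange 30-60 px[301. 378.] 176 z 34.6 mean [ 371.2 -350.5   34.5] rect [ 367.9 -345.6] [39.  77.6] 43.1
green rib px[314. 140.] 194 z 89.2 mean [581.9 156.1  88.5] rect [582.9 159.6] [29.9 58.4] 82.2
tall px[287.  79.] 79 z 114.0 mean [625.9 489.6 113.6] rect [628.  490.7] [57.  17.8] 0.1
walls px[278. 154.] 137 z 29.8 mean [514.4 218.3  29.1] rect [514.6 220.3] [22.7 70.6] 74.4
walls px[314. 173.] 454 z 30.0 mean [561.9 109.8  29.3] rect [569.9 114.6] [ 28.  211.6] 80.6
walls px[301. 258.] 151 z 30.4 mean [ 446.3 -141.5   29.8] rect [ 445.2 -138.5] [26.  31.5] 70.0
walls px[370. 282.] 998 z 30.7 mean [ 528.7 -228.2   30.1] rect [ 543.9 -207.2] [210.   62.4] 4.9
```

View pics/crop.png

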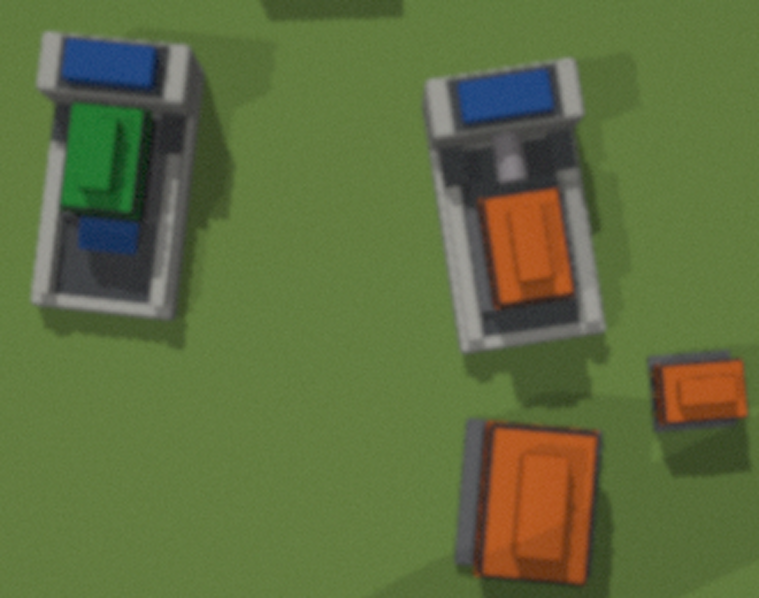

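The crop confirms the target: the orange battery at crop (528,247) sits on charger_a, with a case of about 87x61 and a rib of about 60x27. The loose ones measure 108x83 and 66x47. Pad A is held down at z 82, which is consistent with the battery lying on the pawl. Charger A's yaw is about +6.8° with home at (549.5,-176), and the battery is 48 mm short. Charger B's yaw is about -7.8°.

```bash
cat >> h.py <<'E'
from scipy.spatial.transform import Rotation as Ro
def go(r,pos,yaw):
    "yaw deg of tool-y's perpendicular; tool x down, tool y = +-lateral"
    s=r.get_state();R=Ro.from_euler('xyz',s['eef_rot'],degrees=True)
    best=None
    for k in (0,180):
        a=np.radians(yaw+k);y=np.array([-np.sin(a),np.cos(a),0]);x=np.array([0,0,-1.]);T=np.column_stack([x,y,np.cross(x,y)])
        w=(R.inv()*Ro.from_matrix(T)).as_rotvec()
        if best is None or np.linalg.norm(w)<np.linalg.norm(best[0]): best=(w,T)
    w,T=best;d=np.array(pos)-s['tcp_pos']
    print('t',round(s['time_s'],2),'pos',np.round(s['tcp_pos']*1000,1),'J',np.round(s['joints'],0),'F',np.round(s['contact_force'],1),'w',round(s['gripper_width'],3))
    print('rot rows',np.round(w/.08,2),'shift rows in target frame',np.round(T.T@d/.02,2),'now frame',np.round(R.as_matrix().T@d/.02,2));print('tool y,z (target)',np.round(T[:,1],2),np.round(T[:,2],2))
E
python3 -c "
from plant import r
from h import *
go(r,[.420,-.192,.110],6.8)"
```

```text
t 0.4 pos [ 151.1 -657.8  237.4] J [-61.  21.   1.  -0. -70. -17.] F [ 0.3 -0.3  0.2] w 0.088
rot rows [ 1.34 -0.   -0.  ] shift rows in target frame [ 6.37 21.53 16.11] now frame [ 6.38 19.69 18.32]
tool y,z (target) [-0.12  0.99  0.  ] [0.99 0.12 0.  ]
```

{"op": "arm_command", "data": {
  "plan": [
    {"wx": 0.67},
    {"wx": 0.67},
    {"dy": 1, "dz": 0.75},
    {"dy": 1, "dz": 0.75},
    {"dy": 1, "dz": 0.75},
    {"dy": 1, "dz": 0.75},
    {"dy": 1, "dz": 0.75},
    {"dy": 1, "dz": 0.75},
    {"dy": 1, "dz": 0.75},
    {"dy": 1, "dz": 0.75},
    {"dy": 1, "dz": 0.75},
    {"dy": 1, "dz": 0.75},
    {"dy": 1, "dz": 0.75},
    {"dy": 1, "dz": 0.75},
    {"dy": 1, "dz": 0.75},
    {"dy": 1, "dz": 0.75},
    {"dy": 1, "dz": 0.75},
    {"dy": 1, "dz": 0.75},
    {"dy": 1, "dz": 0.75},
    {"dy": 1, "dz": 0.75}
  ],
  "fingers": 1,
  "force": 20
}}

```text
schema error: expected keys dx, dy, dz, wx, wy, wz
```

```bash
python3 -c "
from plant import r
from h import *
go(r,[.425,-.191,.110],6.8)"
```

```text
t 0.4 pos [ 151.1 -657.8  237.4] J [-61.  21.   1.  -0. -70. -17.] F [ 0.3 -0.3  0.2] w 0.088
rot rows [ 1.34 -0.   -0.  ] shift rows in target frame [ 6.37 21.55 16.36] now frame [ 6.38 19.68 18.57]
tool y,z (target) [-0.12  0.99  0.  ] [0.99 0.12 0.  ]
```

All six keys are needed in every row.

{"op": "arm_command", "data": {
  "plan": [
    {"dx": 0, "dy": 0, "dz": 0, "wx": 0.67, "wy": 0, "wz": 0},
    {"dx": 0, "dy": 0, "dz": 0, "wx": 0.67, "wy": 0, "wz": 0},
    {"dx": 0, "dy": 1, "dz": 0.75, "wx": 0, "wy": 0, "wz": 0},
    {"dx": 0, "dy": 1, "dz": 0.75, "wx": 0, "wy": 0, "wz": 0},
    {"dx": 0, "dy": 1, "dz": 0.75, "wx": 0, "wy": 0, "wz": 0},
    {"dx": 0, "dy": 1, "dz": 0.75, "wx": 0, "wy": 0, "wz": 0},
    {"dx": 0, "dy": 1, "dz": 0.75, "wx": 0, "wy": 0, "wz": 0},
    {"dx": 0, "dy": 1, "dz": 0.75, "wx": 0, "wy": 0, "wz": 0},
    {"dx": 0, "dy": 1, "dz": 0.75, "wx": 0, "wy": 0, "wz": 0},
    {"dx": 0, "dy": 1, "dz": 0.75, "wx": 0, "wy": 0, "wz": 0},
    {"dx": 0, "dy": 1, "dz": 0.75, "wx": 0, "wy": 0, "wz": 0},
    {"dx": 0, "dy": 1, "dz": 0.75, "wx": 0, "wy": 0, "wz": 0},
    {"dx": 0, "dy": 1, "dz": 0.75, "wx": 0, "wy": 0, "wz": 0},
    {"dx": 0, "dy": 1, "dz": 0.75, "wx": 0, "wy": 0, "wz": 0},
    {"dx": 0, "dy": 1, "dz": 0.75, "wx": 0, "wy": 0, "wz": 0},
    {"dx": 0, "dy": 1, "dz": 0.75, "wx": 0, "wy": 0, "wz": 0},
    {"dx": 0, "dy": 1, "dz": 0.75, "wx": 0, "wy": 0, "wz": 0},
    {"dx": 0, "dy": 1, "dz": 0.75, "wx": 0, "wy": 0, "wz": 0},
    {"dx": 0, "dy": 1, "dz": 0.75, "wx": 0, "wy": 0, "wz": 0},
    {"dx": 0, "dy": 1, "dz": 0.75, "wx": 0, "wy": 0, "wz": 0}
  ],
  "fingers": 1,
  "force": 20
}}

```text
time_s: 2.07
tcp_pos: [0.3855, -0.2555, 0.2379]
eef_rot: [-19.3, 89.7, -13.3]
contact_force: [1.4, 0.5, 0.1]
gripper_width: 0.0005
```

```bash
python3 -c "
from plant import r
from h import *
go(r,[.425,-.191,.110],6.8)"
```

```text
t 2.07 pos [ 385.5 -255.5  237.9] J [ -9.  -0. -25.   0. -65. -75.] F [1.4 0.5 0.1] w 0.0
rot rows [-0.16  0.05  0.02] shift rows in target frame [6.39 2.97 2.35] now frame [6.4  3.01 2.28]
tool y,z (target) [-0.12  0.99  0.  ] [0.99 0.12 0.  ]
```

{"op": "arm_command", "data": {
  "plan": [
    {"dx": 0.5, "dy": 1, "dz": 0.75, "wx": -0.16, "wy": 0.05, "wz": 0},
    {"dx": 0.5, "dy": 1, "dz": 0.75, "wx": 0, "wy": 0, "wz": 0},
    {"dx": 0.5, "dy": 1, "dz": 0.75, "wx": 0, "wy": 0, "wz": 0},
    {"dx": 1, "dy": 0, "dz": 0, "wx": 0, "wy": 0, "wz": 0},
    {"dx": 1, "dy": 0, "dz": 0, "wx": 0, "wy": 0, "wz": 0},
    {"dx": 1, "dy": 0, "dz": 0, "wx": 0, "wy": 0, "wz": 0},
    {"dx": 1, "dy": 0, "dz": 0, "wx": 0, "wy": 0, "wz": 0},
    {"dx": 0, "dy": 0, "dz": 0, "wx": 0, "wy": 0, "wz": 0}
  ]
}}

```text
time_s: 2.73
tcp_pos: [0.4307, -0.1827, 0.1283]
eef_rot: [-17.7, 89.2, -10.4]
contact_force: [-1.1, -0.1, 0.1]
gripper_width: 0.001
```

```bash
python3 -c "
from plant import r
from h import *
go(r,[.432,-.190,.053],6.8)
p,d=r.capture('side');cv2.imwrite('pics/s1.png',p[:,:,::-1])"
```

```text
t 2.73 pos [ 430.7 -182.7  128.3] J [  1.   7. -34.   0. -49. -84.] F [-1.1 -0.1  0.1] w 0.001
rot rows [0.1  0.16 0.05] shift rows in target frame [ 3.76 -0.37  0.02] now frame [ 3.77 -0.35 -0.03]
tool y,z (target) [-0.12  0.99  0.  ] [0.99 0.12 0.  ]
```

View pics/s1.png

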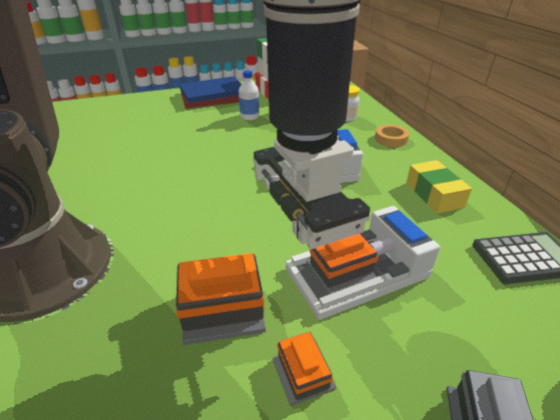

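The closed fingers (around 325,230) are above the rail, behind the orange battery. The loose batteries are clear of the gripper. Descending now.

{"op": "arm_command", "data": {
  "plan": [
    {"dx": 0.9, "dy": -0.35, "dz": -0.25, "wx": 0.1, "wy": 0.16, "wz": 0.05},
    {"dx": 0.9, "dy": 0, "dz": 0, "wx": 0, "wy": 0, "wz": 0},
    {"dx": 0.9, "dy": 0, "dz": 0, "wx": 0, "wy": 0, "wz": 0},
    {"dx": 0.8, "dy": 0, "dz": 0, "wx": 0, "wy": 0, "wz": 0},
    {"dx": 0.2, "dy": 0, "dz": 0, "wx": 0, "wy": 0, "wz": 0},
    {"dx": 0, "dy": 0, "dz": 0, "wx": 0, "wy": 0, "wz": 0}
  ]
}}

```text
time_s: 3.28
tcp_pos: [0.4347, -0.1926, 0.0626]
eef_rot: [-20.2, 89.2, -13.3]
contact_force: [0.3, -0.2, 0.1]
gripper_width: 0.0002
```

```bash
python3 -c "
from plant import r
from h import *
go(r,[.440,-.189,.053],6.8)
p,d=r.capture('side');cv2.imwrite('pics/s2.png',cv2.resize(p[150:350,200:470,::-1],None,fx=2.5,fy=2.5))"
```

```text
t 3.28 pos [ 434.7 -192.6   62.6] J [  0.  13. -38.   0. -39. -83.] F [ 0.3 -0.2  0.1] w 0.0
rot rows [0.03 0.16 0.06] shift rows in target frame [0.48 0.15 0.29] now frame [0.48 0.15 0.28]
tool y,z (target) [-0.12  0.99  0.  ] [0.99 0.12 0.  ]
```

View pics/s2.png

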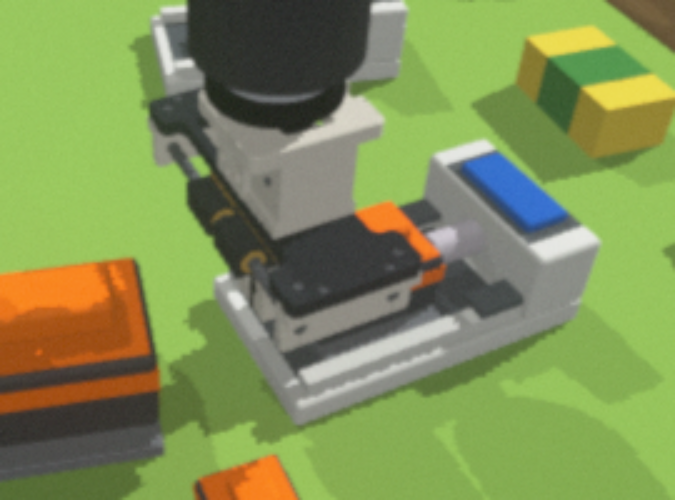

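{"op": "arm_command", "data": {
  "plan": [
    {"dx": 0.5, "dy": 0.15, "dz": 0, "wx": 0.03, "wy": 0.16, "wz": 0.05},
    {"dx": 0.1, "dy": 0, "dz": 0.3, "wx": 0, "wy": 0, "wz": 0},
    {"dx": 0, "dy": 0, "dz": 0.3, "wx": 0, "wy": 0, "wz": 0},
    {"dx": 0, "dy": 0, "dz": 0.3, "wx": 0, "wy": 0, "wz": 0}
  ]
}}

```text
time_s: 3.67
tcp_pos: [0.4546, -0.1873, 0.0537]
eef_rot: [-18.9, 89.8, -12.1]
contact_force: [-1.5, 0.3, -1.0]
gripper_width: 0.0003
```

```bash
python3 -c "
from plant import r
from h import *
go(r,[.495,-.1824,.053],6.8)"
```

```text
t 3.67 pos [ 454.6 -187.3   53.7] J [  1.  15. -36.   0. -39. -84.] F [-1.5  0.3 -1. ] w 0.0
rot rows [-0.01  0.04  0.01] shift rows in target frame [0.04 0.01 2.03] now frame [0.04 0.01 2.03]
tool y,z (target) [-0.12  0.99  0.  ] [0.99 0.12 0.  ]
```

{"op": "arm_command", "data": {
  "plan": [
    {"dx": 0, "dy": 0, "dz": 0.3, "wx": 0, "wy": 0, "wz": 0},
    {"dx": 0, "dy": 0, "dz": 0.3, "wx": 0, "wy": 0, "wz": 0},
    {"dx": 0, "dy": 0, "dz": 0.3, "wx": 0, "wy": 0, "wz": 0},
    {"dx": 0, "dy": 0, "dz": 0.3, "wx": 0, "wy": 0, "wz": 0}
  ]
}}

```text
time_s: 4.0
tcp_pos: [0.4752, -0.1847, 0.0533]
eef_rot: [179.6, 89.5, -173.7]
contact_force: [-7.9, -1.8, 5.7]
gripper_width: 0.0003
```

```bash
cat > look.py <<'E'
import sys
from plant import r
from h import *
n=sys.argv[2] if len(sys.argv)>2 else 'side'
go(r,[.495,-.1824,.053],6.8)
p,d=r.capture(n);W=cloud(r.camera_model(n),d)
H,S,V=cv2.split(cv2.cvtColor(p,cv2.COLOR_RGB2HSV));X,Y,Z=W[...,0],W[...,1],W[...,2]
ok=(d>0)&(X>.42)&(X<.75)&(abs(Y)<.3)
for nm,m in [('padA',(H>100)&(H<125)&(S>150)&(Z>.07)&(Y<0)),('ribA',(H<14)&(S>150)&(Z>.083)),('topA',(H<14)&(S>150)&(Z>.068)&(Z<.08)),('padB',(H>100)&(H<125)&(S>150)&(Z>.07)&(Y>0)),('ribB',(H>55)&(H<75)&(S>150)&(Z>.083)),('topB',(H>55)&(H<75)&(S>150)&(Z>.068)&(Z<.08))]:
    if (m&ok).sum()>20: stat(W,m&ok,nm)
cv2.imwrite(f'pics/{sys.argv[1]}.png',p[:,:,::-1])
E
python3 look.py s3
```

```text
t 4.0 pos [ 475.2 -184.7   53.3] J [  1.  17. -33.   0. -41. -84.] F [-7.9 -1.8  5.7] w 0.0
rot rows [-0.02 -0.11 -0.  ] shift rows in target frame [ 0.01 -0.01  1.  ] now frame [ 0.01 -0.    1.  ]
tool y,z (target) [-0.12  0.99  0.  ] [0.99 0.12 0.  ]
padA 566 z 82.3 mean [ 620.8 -171.    82.2] rect [ 621.7 -168.6] [33.2 73.6] 6.6
ribA 70 z 90.0 mean [ 553.4 -178.3   89.9] rect [ 553.  -176.4] [12.4 26.8] 5.9
ribB 32 z 89.1 mean [557.9 161.1  88.3] rect [557.8 163.6] [26.3  9.2] 70.6
topB 72 z 74.6 mean [550.7 162.9  74.9] rect [551.6 165. ] [56.3 16.5] 84.1
```

View pics/s3.png

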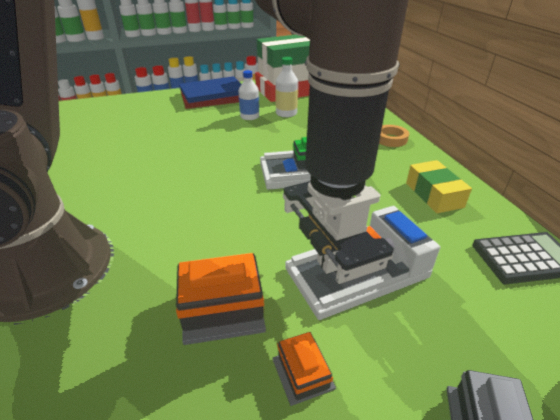

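The battery is moving: its rib end is at x 559, so about 20 mm remain, with the plunger resisting at about 8 N.

{"op": "arm_command", "data": {
  "plan": [
    {"dx": 0, "dy": 0, "dz": 0.3, "wx": 0, "wy": -0.1, "wz": 0},
    {"dx": 0, "dy": 0, "dz": 0.3, "wx": 0, "wy": 0, "wz": 0},
    {"dx": 0, "dy": 0, "dz": 0.3, "wx": 0, "wy": 0, "wz": 0},
    {"dx": 0, "dy": 0, "dz": 0.15, "wx": 0, "wy": 0, "wz": 0}
  ]
}}

```text
time_s: 4.38
tcp_pos: [0.49, -0.1829, 0.0524]
eef_rot: [174.4, 89.1, -179.0]
contact_force: [-9.0, -0.5, 6.7]
gripper_width: 0.0003
```

```bash
python3 look.py s4
```

```text
t 4.38 pos [ 490.  -182.9   52.4] J [  1.  18. -31.  -0. -42. -84.] F [-9.  -0.5  6.7] w 0.0
rot rows [-0.04 -0.2  -0.02] shift rows in target frame [-0.03 -0.01  0.25] now frame [-0.04 -0.01  0.25]
tool y,z (target) [-0.12  0.99  0.  ] [0.99 0.12 0.  ]
padA 579 z 83.1 mean [ 620.5 -171.5   82.9] rect [ 621.9 -168.6] [34.1 74.1] 7.6
ribA 53 z 90.0 mean [ 569.7 -177.1   89.8] rect [ 569.2 -174.3] [ 9.2 25.7] 7.3
ribB 116 z 89.5 mean [570.3 158.2  88.7] rect [572.9 159. ] [28.2 38. ] 88.0
topB 132 z 74.8 mean [558.9 155.3  75.2] rect [565.1 163.7] [58.1 43.8] 82.3
```

{"op": "arm_command", "data": {
  "plan": [
    {"dx": 0, "dy": 0, "dz": 0.2, "wx": 0, "wy": -0.15, "wz": 0},
    {"dx": 0, "dy": 0, "dz": 0.2, "wx": 0, "wy": 0, "wz": 0},
    {"dx": 0, "dy": 0, "dz": 0.2, "wx": 0, "wy": 0, "wz": 0}
  ]
}}

```text
time_s: 4.68
tcp_pos: [0.4956, -0.1821, 0.0517]
eef_rot: [169.6, 89.0, 176.2]
contact_force: [-8.8, -1.0, 7.4]
gripper_width: 0.0004
```

```bash
python3 look.py s5
```

```text
t 4.68 pos [ 495.6 -182.1   51.7] J [  1.  19. -30.  -0. -42. -84.] F [-8.8 -1.   7.4] w 0.0
rot rows [-0.05 -0.21 -0.04] shift rows in target frame [-0.07 -0.01 -0.03] now frame [-0.07 -0.01 -0.03]
tool y,z (target) [-0.12  0.99  0.  ] [0.99 0.12 0.  ]
padA 644 z 89.8 mean [ 619.7 -172.8   89.5] rect [ 621.8 -169.5] [35.2 73.3] 8.4
ribA 51 z 90.1 mean [ 575.4 -177.1   90. ] rect [ 575.  -175.5] [ 9.4 23.9] 6.4
ribB 146 z 89.3 mean [575.3 157.7  88.6] rect [576.9 160.7] [30.6 47.8] 84.4
topB 152 z 74.8 mean [562.8 153.3  75.3] rect [569.5 162.2] [58.2 51.8] 82.6
```

Pad A rose to 89.8 mm, so the catch has clicked. I'll push one small step more to be sure, then back off and lift.

{"op": "arm_command", "data": {
  "plan": [
    {"dx": 0, "dy": 0, "dz": 0.15, "wx": 0, "wy": 0, "wz": 0},
    {"dx": 0, "dy": 0, "dz": -0.5, "wx": 0, "wy": 0, "wz": 0},
    {"dx": 0, "dy": 0, "dz": -0.8, "wx": 0, "wy": 0, "wz": 0},
    {"dx": 0, "dy": 0, "dz": -0.8, "wx": 0, "wy": 0, "wz": 0},
    {"dx": -1, "dy": 0, "dz": 0, "wx": 0, "wy": 0, "wz": 0},
    {"dx": -1, "dy": 0, "dz": 0, "wx": 0, "wy": 0, "wz": 0},
    {"dx": -1, "dy": 0, "dz": 0, "wx": 0, "wy": 0, "wz": 0},
    {"dx": -1, "dy": 0, "dz": 0, "wx": 0, "wy": 0, "wz": 0},
    {"dx": -1, "dy": 0.5, "dz": 0, "wx": 0, "wy": 0, "wz": 0},
    {"dx": -0.5, "dy": 1, "dz": 0, "wx": 0, "wy": 0, "wz": 0},
    {"dx": 0, "dy": 1, "dz": 0, "wx": 0, "wy": 0, "wz": 0},
    {"dx": 0, "dy": 1, "dz": 0, "wx": 0, "wy": 0, "wz": 0},
    {"dx": 0, "dy": 1, "dz": 0, "wx": 0, "wy": 0, "wz": 0}
  ]
}}

```text
time_s: 5.82
tcp_pos: [0.4524, -0.0963, 0.1716]
eef_rot: [106.6, 89.9, 113.0]
contact_force: [0.0, 0.1, 0.5]
gripper_width: 0.0006
```

```bash
python3 look.py s6; python3 -c "
from plant import r
from h import *
go(r,[.656,.151,.125],-7.8)"
```

```text
t 5.82 pos [452.4 -96.3 171.6] J [ 12.   4. -30.  -0. -56. -96.] F [0.  0.1 0.5] w 0.001
rot rows [-0.09 -0.01 -0.03] shift rows in target frame [ 5.93 -4.53  1.61] now frame [ 5.92 -4.53  1.65]
tool y,z (target) [-0.12  0.99  0.  ] [0.99 0.12 0.  ]
padA 575 z 90.0 mean [ 621.2 -173.1   89.8] rect [ 621.8 -169.5] [33.5 73.2] 6.8
ribA 491 z 89.8 mean [ 545.7 -180.    89.3] rect [ 547.1 -177.7] [59.3 29.1] 8.0
topA 642 z 74.9 mean [ 542.8 -188.    75.1] rect [ 547.  -177.2] [88.7 58.8] 7.9
padB 55 z 90.0 mean [661.3 171.3  89.9] rect [661.2 171.1] [25.3 29.7] 76.4
t 5.87 pos [452.2 -94.3 171.8] J [ 13.   4. -31.  -0. -56. -96.] F [-0.6  2.8  0.3] w 0.001
rot rows [ 3.09 -0.   -0.04] shift rows in target frame [ 2.34 13.53  8.43] now frame [ 2.38 11.05 11.49]
tool y,z (target) [0.14 0.99 0.  ] [ 0.99 -0.14  0.  ]
```

View pics/s6.png

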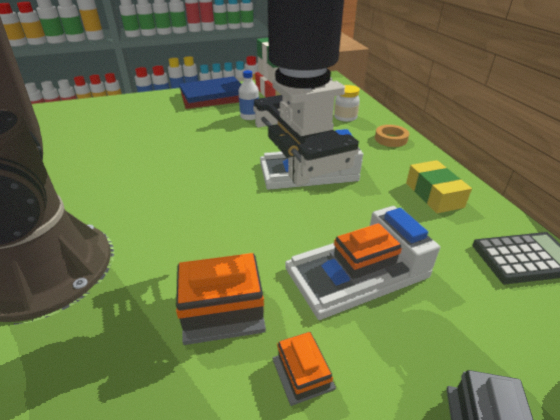

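The orange battery is locked: its pad is up at (405,225) and the blue pawl shows behind it at (335,270). It sits about 2 mm from my home estimate. Now to pad B.

{"op": "arm_command", "data": {
  "plan": [
    {"dx": 0, "dy": 0, "dz": 0, "wx": 0.8, "wy": 0, "wz": 0},
    {"dx": 0, "dy": 0, "dz": 0, "wx": 0.8, "wy": 0, "wz": 0},
    {"dx": 0, "dy": 0, "dz": 0, "wx": 0.8, "wy": 0, "wz": 0},
    {"dx": 0, "dy": 0, "dz": 0, "wx": 0.7, "wy": 0, "wz": 0},
    {"dx": 0, "dy": 0.95, "dz": 0.6, "wx": 0, "wy": 0, "wz": 0},
    {"dx": 0, "dy": 0.95, "dz": 0.6, "wx": 0, "wy": 0, "wz": 0},
    {"dx": 0, "dy": 0.95, "dz": 0.6, "wx": 0, "wy": 0, "wz": 0},
    {"dx": 0, "dy": 0.95, "dz": 0.6, "wx": 0, "wy": 0, "wz": 0},
    {"dx": 0, "dy": 0.95, "dz": 0.6, "wx": 0, "wy": 0, "wz": 0},
    {"dx": 0, "dy": 0.95, "dz": 0.6, "wx": 0, "wy": 0, "wz": 0},
    {"dx": 0, "dy": 0.95, "dz": 0.6, "wx": 0, "wy": 0, "wz": 0},
    {"dx": 0, "dy": 0.95, "dz": 0.6, "wx": 0, "wy": 0, "wz": 0},
    {"dx": 0, "dy": 0.95, "dz": 0.6, "wx": 0, "wy": 0, "wz": 0},
    {"dx": 0, "dy": 0.95, "dz": 0.6, "wx": 0, "wy": 0, "wz": 0},
    {"dx": 0, "dy": 0.95, "dz": 0.6, "wx": 0, "wy": 0, "wz": 0},
    {"dx": 0, "dy": 0.95, "dz": 0.6, "wx": 0, "wy": 0, "wz": 0},
    {"dx": 0, "dy": 0.95, "dz": 0.6, "wx": 0, "wy": 0, "wz": 0},
    {"dx": 0, "dy": 0.95, "dz": 0.6, "wx": 0, "wy": 0, "wz": 0},
    {"dx": 0, "dy": 0, "dz": 0, "wx": 0, "wy": 0, "wz": 0}
  ]
}}

```text
time_s: 7.45
tcp_pos: [0.6778, 0.1659, 0.1883]
eef_rot: [32.9, 87.4, 24.7]
contact_force: [-0.2, 0.7, -0.3]
gripper_width: 0.0002
```

```bash
python3 -c "
from plant import r
from h import *
go(r,[.656,.151,.105],-7.8)"
```

```text
t 7.45 pos [677.8 165.9 188.3] J [  30.   23.   -2.    0.  -62. -128.] F [-0.2  0.7 -0.3] w 0.0
rot rows [-0.08  0.48 -0.31] shift rows in target frame [ 4.17 -0.88 -0.98] now frame [ 4.1  -0.99 -1.13]
tool y,z (target) [0.14 0.99 0.  ] [ 0.99 -0.14  0.  ]
```

{"op": "arm_command", "data": {
  "plan": [
    {"dx": 0.2, "dy": -0.5, "dz": -0.5, "wx": -0.08, "wy": 0.48, "wz": -0.31},
    {"dx": 0.8, "dy": -0.4, "dz": -0.5, "wx": 0, "wy": 0, "wz": 0},
    {"dx": 0.8, "dy": 0, "dz": 0, "wx": 0, "wy": 0, "wz": 0},
    {"dx": 0.8, "dy": 0, "dz": 0, "wx": 0, "wy": 0, "wz": 0},
    {"dx": 0, "dy": 0, "dz": 0, "wx": 0, "wy": 0, "wz": 0}
  ]
}}

```text
time_s: 7.87
tcp_pos: [0.6582, 0.1536, 0.1351]
eef_rot: [37.7, 89.6, 30.1]
contact_force: [-1.6, 0.4, -1.2]
gripper_width: 0.0005
```

```bash
python3 -c "
from plant import r
from h import *
go(r,[.656,.151,.092],-7.8)"
```

```text
t 7.87 pos [658.2 153.6 135.1] J [  30.   25.   -7.   -0.  -58. -127.] F [-1.6  0.4 -1.2] w 0.001
rot rows [ 0.04  0.07 -0.06] shift rows in target frame [ 2.15 -0.15 -0.09] now frame [ 2.15 -0.16 -0.1 ]
tool y,z (target) [0.14 0.99 0.  ] [ 0.99 -0.14  0.  ]
```

{"op": "arm_command", "data": {
  "plan": [
    {"dx": 0.6, "dy": -0.16, "dz": -0.1, "wx": 0.04, "wy": 0.07, "wz": -0.06},
    {"dx": 0.5, "dy": 0, "dz": 0, "wx": 0, "wy": 0, "wz": 0},
    {"dx": 0.4, "dy": 0, "dz": 0, "wx": 0, "wy": 0, "wz": 0},
    {"dx": 0.25, "dy": 0, "dz": 0, "wx": 0, "wy": 0, "wz": 0},
    {"dx": 0.2, "dy": 0, "dz": 0, "wx": 0, "wy": 0, "wz": 0}
  ]
}}

```text
time_s: 8.28
tcp_pos: [0.6578, 0.151, 0.0965]
eef_rot: [23.2, 89.7, 15.4]
contact_force: [-1.4, -0.1, 3.1]
gripper_width: 0.0004
```

```bash
python3 -c "
from plant import r
from h import *
go(r,[.656,.151,.092],-7.8)"
```

```text
t 8.28 pos [657.8 151.   96.5] J [  29.   27.   -9.    0.  -54. -127.] F [-1.4 -0.1  3.1] w 0.0
rot rows [ 0.01  0.07 -0.03] shift rows in target frame [ 0.22 -0.01 -0.09] now frame [ 0.22 -0.01 -0.09]
tool y,z (target) [0.14 0.99 0.  ] [ 0.99 -0.14  0.  ]
```

In contact and partly pressed. Next I press to the stop in small steps.

{"op": "arm_command", "data": {
  "plan": [
    {"dx": 0.2, "dy": 0, "dz": 0, "wx": 0, "wy": 0, "wz": 0},
    {"dx": 0.15, "dy": 0, "dz": 0, "wx": 0, "wy": 0, "wz": 0},
    {"dx": 0.15, "dy": 0, "dz": 0, "wx": 0, "wy": 0, "wz": 0}
  ]
}}

```text
time_s: 8.53
tcp_pos: [0.6591, 0.151, 0.0915]
eef_rot: [12.1, 89.5, 4.5]
contact_force: [-13.1, -0.8, 26.4]
gripper_width: 0.0003
```

{"op": "arm_command", "data": {
  "plan": [
    {"dx": 0.12, "dy": 0, "dz": 0, "wx": 0, "wy": 0, "wz": 0},
    {"dx": 0.12, "dy": 0, "dz": 0, "wx": 0, "wy": 0, "wz": 0},
    {"dx": 0.12, "dy": 0, "dz": 0, "wx": 0, "wy": 0, "wz": 0}
  ]
}}

```text
time_s: 8.78
tcp_pos: [0.6605, 0.1512, 0.0919]
eef_rot: [12.5, 89.1, 5.0]
contact_force: [-6.5, -1.3, 14.8]
gripper_width: 0.0001
```

At the stop with 15–26 N on it. Now I hold.

{"op": "arm_command", "data": {
  "plan": [
    {"dx": 0.08, "dy": 0, "dz": -0.05, "wx": 0, "wy": 0.1, "wz": 0},
    {"dx": 0.08, "dy": 0, "dz": -0.05, "wx": 0, "wy": 0, "wz": 0},
    {"dx": 0.08, "dy": 0, "dz": -0.05, "wx": 0, "wy": 0, "wz": 0},
    {"dx": 0.08, "dy": 0, "dz": -0.05, "wx": 0, "wy": 0, "wz": 0},
    {"dx": 0.08, "dy": 0, "dz": -0.05, "wx": 0, "wy": 0, "wz": 0},
    {"dx": 0.08, "dy": 0, "dz": -0.05, "wx": 0, "wy": 0, "wz": 0}
  ]
}}

```text
time_s: 9.28
tcp_pos: [0.6603, 0.1516, 0.0922]
eef_rot: [16.6, 88.8, 9.3]
contact_force: [-1.6, -2.0, 8.3]
gripper_width: 0.0005
```

```bash
python3 look.py s7
```

```text
t 9.28 pos [660.3 151.6  92.2] J [  30.   27.  -10.    1.  -52. -127.] F [-1.6 -2.   8.3] w 0.0
rot rows [-3.08  0.27 -0.05] shift rows in target frame [  1.96 -15.6  -10.18] now frame [  1.73 -17.63  -6.11]
tool y,z (target) [-0.12  0.99  0.  ] [0.99 0.12 0.  ]
padA 567 z 90.1 mean [ 621.4 -173.4   89.9] rect [ 621.2 -169.1] [33.7 73.7] 6.7
ribA 486 z 89.8 mean [ 545.9 -179.9   89.3] rect [ 547.8 -177.8] [60.5 28.9] 5.3
topA 638 z 74.9 mean [ 542.9 -187.9   75.2] rect [ 548.7 -177. ] [86.2 58.4] 6.8
padB 116 z 80.3 mean [651.5 135.5  80.4] rect [656.8 147.1] [70.7 32.8] 82.5
ribB 187 z 89.2 mean [547.1 160.   88.5] rect [547.5 163.9] [29.  58.4] 84.4
topB 221 z 74.8 mean [544.8 155.1  75.3] rect [549.  164.1] [57.  81.6] 81.4
```

View pics/s7.png

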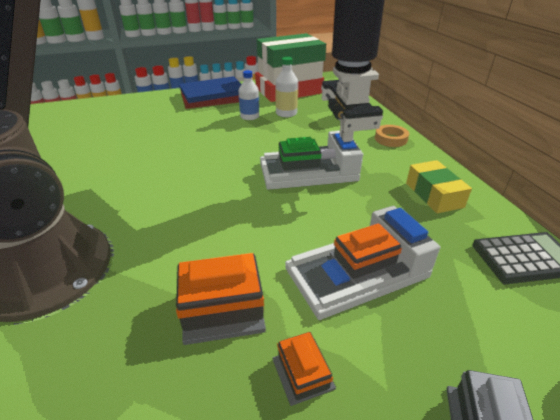

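The green battery sprang out about 37 mm, with its rib now at x 547 (side view pixel 300,150). I'll lift off and re-check.

{"op": "arm_command", "data": {
  "plan": [
    {"dx": -0.5, "dy": 0, "dz": 0, "wx": 0, "wy": 0, "wz": 0},
    {"dx": -1, "dy": 0, "dz": 0, "wx": 0, "wy": 0, "wz": 0},
    {"dx": -1, "dy": 0, "dz": 0, "wx": 0, "wy": 0, "wz": 0},
    {"dx": -1, "dy": 0, "dz": 0, "wx": 0, "wy": 0, "wz": 0},
    {"dx": -1, "dy": 0, "dz": 0, "wx": 0, "wy": 0, "wz": 0},
    {"dx": -1, "dy": 0, "dz": 0, "wx": 0, "wy": 0, "wz": 0},
    {"dx": 0, "dy": 0, "dz": 0, "wx": 0, "wy": 0, "wz": 0},
    {"dx": 0, "dy": 0, "dz": 0, "wx": 0, "wy": 0, "wz": 0},
    {"dx": 0, "dy": 0, "dz": 0, "wx": 0, "wy": 0, "wz": 0},
    {"dx": 0, "dy": 0, "dz": 0, "wx": 0, "wy": 0, "wz": 0},
    {"dx": 0, "dy": 0, "dz": 0, "wx": 0, "wy": 0, "wz": 0},
    {"dx": 0, "dy": 0, "dz": 0, "wx": 0, "wy": 0, "wz": 0}
  ]
}}

```text
time_s: 10.33
tcp_pos: [0.6586, 0.1516, 0.211]
eef_rot: [19.5, 88.5, 12.2]
contact_force: [0.4, 0.0, -0.5]
gripper_width: 0.0005
```

```bash
python3 look.py s8; python3 look.py t8 top|tail -6
```

```text
t 10.33 pos [658.6 151.6 211. ] J [  30.   21.   -3.    0.  -65. -127.] F [ 0.4  0.  -0.5] w 0.001
rot rows [-3.07  0.32 -0.07] shift rows in target frame [  7.9  -15.61 -10.1 ] now frame [  7.6  -17.67  -6.18]
tool y,z (target) [-0.12  0.99  0.  ] [0.99 0.12 0.  ]
padA 554 z 90.1 mean [ 621.6 -173.3   90. ] rect [ 622.1 -168.6] [33.4 72.8] 6.7
ribA 492 z 89.8 mean [ 545.7 -180.    89.3] rect [ 547.5 -177.5] [59.7 28.8] 7.8
topA 647 z 75.0 mean [ 542.8 -187.9   75.2] rect [ 547.2 -177.2] [88.5 58.7] 7.6
padB 209 z 81.9 mean [656.1 145.5  81.8] rect [657.1 147.4] [68.7 33.3] 84.5
ribB 200 z 89.2 mean [547.3 160.8  88.5] rect [547.6 164.8] [29.9 59. ] 80.4
topB 244 z 74.8 mean [545.6 155.4  75.1] rect [550.1 164.9] [58.5 83.5] 81.4
padA 683 z 89.3 mean [ 621.  -165.7   89.2] rect [ 621.7 -166.1] [32.3 72.1] 7.9
ribA 483 z 89.3 mean [ 548.6 -175.1   89.1] rect [ 549.1 -175.9] [60.3 28.2] 9.5
topA 1016 z 73.9 mean [ 546.7 -174.9   73.9] rect [ 548.2 -176.3] [87.2 61.8] 7.3
padB 637 z 81.4 mean [656.3 150.6  81.5] rect [657.3 151.7] [73.2 33.5] 82.4
ribB 505 z 89.1 mean [549.  165.7  89. ] rect [549.1 166.5] [29.  60.1] 83.1
topB 782 z 74.3 mean [546.6 164.   74.3] rect [548.3 166.2] [57.4 85.1] 82.2
```

View pics/s8.png

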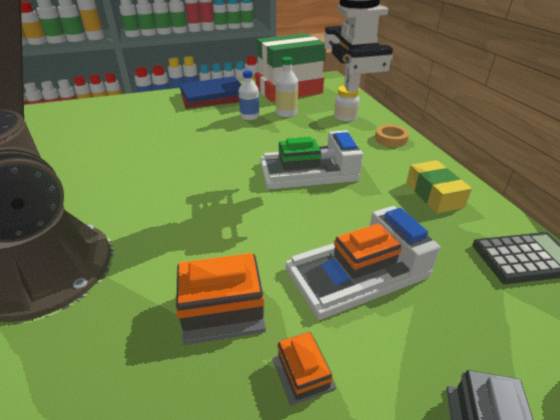

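Orange is locked at home. Green is at rest about 36 mm out, with pad B held down by the battery over the pawl. The arm is clear of everything, so I'm handing in.

```bash
python3 -c "
from plant import r
print(r.close_job(), r.get_state()['time_s'])"
```

```text
the job is handed in; nothing more can be done
the job is handed in; nothing more can be done
```

I pushed the orange battery on charger_a home with closed fingers until its catch clicked, then pressed charger_b's pad to its stop for over 0.5 s, which released the green battery. The job was handed in at about 10.5 s; the hand-in gives no verdict.

**Last checks:**
- **Orange battery:** its pad rose from about 82 to 90 mm and the pawl shows behind it. It sits 0 to 2.5 mm short of my home estimate; the side view says about 2 mm and the top view about 0.5 mm. That is within tolerance and matches a battery resting on its catch.
- **Green battery:** it stands upright about 36 mm out of its lock. Its pad stays down at about 81.5 mm because the battery now lies over the pawl.
- **Lateral offset of green battery:** I did not work this out separately. The side and top views put its rib within 2 mm of each other.
- **Forces and arm:** the highest force I read was about 29 N, at the fingertips on pad B's stop. The arm finished about 0.1 m above everything, reading about zero contact force.

One move call was refused for missing keys, before the arm had moved. No other check failed.

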